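# Clamp down the curing pot lid in star order

## Robot

A 7-joint arm with a two-finger parallel gripper is mounted at the origin on the work surface. World frame = base frame: x ahead of the robot, y to its left, z up, the work surface at z = 0. Lengths are in m, angles in rad, forces in N, time in s.
With the tool pointing down it reaches from about 0.425 to 0.925 m from the base axis. Payload 6.8 kg.
Tool frame: the origin (TCP) lies at the very end of the fingers, on their centre line; the grasp point (between the pads) lies 19 mm behind it; z points along the fingers, x is the direction in which the jaws open and shut, and the axes are right-handed (so a half turn about z gives the same grasp; the last joint's range is limited). The gripper opens to 85 mm and grips with 20 to 120 N. Pads are 22 mm wide; open, the fingers measure 114 mm over their backs; the gripper's body (76 mm by 85 mm) begins 54 mm behind the grasp point. The pads swing forward as they close: fully open they stand 13 mm farther back than shut.
Start: joints at [1.009, 0.477, 0.022, 1.555, -0.011, 1.109, -0.083], TCP at [0.296, -0.607, 0.231] pointing down, gripper open.
Joint ranges: [-2.96, 2.96], [-0.34, 2.1], [-1.41, 1.46], [0.24, 2.44], [-1.37, 4.51], [0.17, 1.92], [-2.96, 2.96]. Speed limits (rad/s): [2.39, 2.39, 3.14, 3.14, 3.14, 3.14, 3.14].

## Interface

Orientations are given as a rotation vector (axis times angle).
In Python, from bench import * gives the robot as it stands.
- The arm moves only by the tool servo_tool, never from a script. Its argument "increments" is one flat list of numbers, 7 for each row, row after row: the shift along the tool's x, y, z in mm, then the turn, a rotation vector about the tool's x, y, z in rad, then the finger opening in mm, from 0 to 85.4. In form: [tx, ty, tz, wx, wy, wz, fingers, tx, ty, tz, wx, wy, wz, fingers, ...]. A call has exactly 8 rows; each row shifts and turns the commanded pose from where the row before left it, along the tool's axes as they then stand; what a row does not reach is not made up. A row lasts 1/8 s, in which the tool goes at most 62.5 mm and 10.7 degrees, less where a joint would pass 70% of its speed; a pose out of reach is approached as far as the arm can. A call is refused whole if a number of a shift passes 62.5 or a number of a turn 0.188, either way. A call with a gripper value outside its range is refused whole. The fingers move at their own pace and stop on an object; "squeeze" is the grip in N (left out, the last holds). Time passes only in rows, so rows that do not move let the fingers close, or fill a call up. It gives the time, the measured TCP pose, the force and the opening at its end, in the units of the state.
- get_obs(): the state, without advancing time (a new reading comes with each control period).
- grab_frame(name): name is "scene" or "top" or "wrist"; returns (picture, depth): 384x512x3 uint8, red, green, blue; 384x512 float32, m along the optical axis (not along the pixel's ray), 0 where there is no reading.
- calibration(name): a dict with "fx", "fy", "cx", "cy" (pixels), "eye" and "orientation" of the camera in the world; the wrist camera has in their place "T_tool_cam" (4x4, takes a point from camera to tool coordinates, whose origin is the TCP and whose axes are the tool frame's). Camera axes: x right, y up, looking along -z (the intrinsics and any distortion apply to the point x, -y, -z); pixel columns grow to the right and rows downward; lengths in m; the calibration is good to about 2 mm. A picture is of the moment at which its call begins: read the wrist's pose just before it. calibration takes no time and is no camera call.
- hand_in(): hands the job in, once; it reports no verdict.
The state is a dict: "clock": time; "joints": joint angles; "qvel": joint speeds; "tau": joint torques, N m; "tcp_pos": TCP position; "orientation": TCP orientation; "contact_force": force on the tool from outside, world axes, zero at the start; "moment": the same for the moment, N m; "grip_width": finger opening in m.
Only numpy, scipy, OpenCV 4.12 (cv2) and the standard library are available. Lean on these libraries where they do the work, as an engineer would, in place of code of your own. Each camera call takes 0.05 s, during which the arm holds its last target.

## Task

Close the curing pot on the bench: turn its four knobs clockwise in star order (always the opposite knob next), first going round until each is just snug on the lid, then once more round in star order until each is firmly tight, about 0.63 N m, feeling for where each one touches. Do not overtighten any of them and do not make one tight before all four are snug; leave the timer on the lid and everything else where it is.

Things in the scene. Friction and masses are not known exactly. Their poses are not given: they have to be found in the camera images.
- pot: round aluminium curing pot, fixed: 200 mm across, 75 mm high, lid on top from 75 to 87 mm; origin at the centre of its underside. A brass air inlet sticks out along its +x to 138 mm from the axis, 25 mm high. Four steel brackets at its +x, +y, -x, -y: post 102 to 116 mm off the axis, arm reaching in over the lid to 60 mm off the axis, arm top 124 mm high, a black knob on top of each arm.
- lid: loose aluminium lid, disc 198 mm across, 12 mm thick, flat on the pot; origin at the centre of its underside. Pressed down by four sprung feet: a foot pushes 52 N more per rad of its knob after touching. Snug is 5 to 30 N (aim 18 N, 0.35 rad past touching), tight is 35 to 56 N (aim 45 N, 0.87 rad past touching); more crushes the seal.
- timer_mid (a point): small round white timer, 48 mm across, 20 mm high, standing loose in the middle of the lid; the point is at its centre. To be left there.
- knob1_grip (a point): black knob 1, over the brass air inlet (pot's +x), 80 mm from the pot's axis. Round skirt 38 mm across, 6 mm high, under an upright bar grip 44 mm long (its x), 14 mm thick (its y), 36 mm tall. The point is on the axis, 158 mm above the bench, 12 mm below the bar's top, 24 mm above the skirt. Clockwise from above tightens; it keeps its height, stays where left, may be regrasped.
- knob2_grip (a point): black knob 2, a quarter turn counter-clockwise (seen from above) from knob 1 (pot's +y), 80 mm from the pot's axis. Same shape as knob 1. All knobs turn with a steady friction of 0.36 N m until the foot touches the lid, 0.1 to 0.8 rad from the start, different for each and not to be told from the poses; from there the load torque rises by 0.31 N m per rad.
- knob3_grip (a point): black knob 3, opposite knob 1 (pot's -x), 80 mm from the pot's axis. Same shape as knob 1. Snug is 0.11 N m of load over the free-turning torque (0.47 in all), tight 0.27 over it (0.63 in all); 0.33 over it crushes the seal. A turning hand feels load plus 0.36; at rest the friction can act either way, and a hand that has stopped and eased back feels load minus 0.36.
- knob4_grip (a point): black knob 4, opposite knob 2 (pot's -y), 80 mm from the pot's axis. Same shape as knob 1. First pass: turn 0.35 to 1.2 rad from the start; second pass: about 0.5 rad more.
- plunger1: steel spindle under knob 1, carrying a sprung rubber foot 22 mm across that presses on the lid's edge; driven down 6 mm per rad of the knob. Origin on its axis, about 108 mm above the bench. The foot is worn and hangs up to 3.6 mm lower on one spindle than on another, so this height does not tell when it touches.
- plunger2: steel spindle under knob 2, carrying a sprung rubber foot 22 mm across that presses on the lid's edge; driven down 6 mm per rad of the knob. Origin on its axis, about 108 mm above the bench. The foot is worn and hangs up to 3.6 mm lower on one spindle than on another, so this height does not tell when it touches.
- plunger3: steel spindle under knob 3, carrying a sprung rubber foot 22 mm across that presses on the lid's edge; driven down 6 mm per rad of the knob. Origin on its axis, about 108 mm above the bench. The foot is worn and hangs up to 3.6 mm lower on one spindle than on another, so this height does not tell when it touches.
- plunger4: steel spindle under knob 4, carrying a sprung rubber foot 22 mm across that presses on the lid's edge; driven down 6 mm per rad of the knob. Origin on its axis, about 108 mm above the bench. The foot is worn and hangs up to 3.6 mm lower on one spindle than on another, so this height does not tell when it touches.
- flask: loose brass moulding flask, 100 mm across, 56 mm high; bystander on the bench beside the pot, to be left alone; origin at its underside.
- bowl: loose dark rubber mixing bowl, 116 mm across, 60 mm high; bystander on the bench beside the pot, to be left alone; origin at its underside.
- bottle: loose amber bottle, 52 mm across, 130 mm high; bystander on the bench beside the pot, to be left alone; origin at its underside.
- cast: loose plaster cast, 72 by 70 mm, 32 mm high; bystander on the bench beside the pot, to be left alone; origin at its underside.
- spatula: loose spatula, 190 mm long; bystander on the bench beside the pot, to be left alone; origin at its underside.
- brush: loose brush, 170 mm long; bystander on the bench beside the pot, to be left alone; origin at its underside.
Things that resemble listed ones, but are neither listed nor needed, are in the scene too. What is meant by the lid is not turquoise, and is the larger of those in its own colour.

How it is judged:
On the way, in this order (a step that is already met when the one before it is completed fails the run):
1. a first knob is snug (its foot presses the lid with more than 5 N) (contact force between any of plunger1, plunger2, plunger3, plunger4 and lid above 5 N), for 0.1 s.
2. the knob opposite it is snug too, before either neighbour ((contact force between each of plunger1, plunger3 and lid above 5 N or contact force between each of plunger2, plunger4 and lid above 5 N)), for 0.1 s.
3. a third knob is snug ((contact force between each of plunger2, plunger3, plunger4 and lid above 5 N or contact force between each of plunger1, plunger3, plunger4 and lid above 5 N or contact force between each of plunger1, plunger2, plunger4 and lid above 5 N or contact force between each of plunger1, plunger2, plunger3 and lid above 5 N)), for 0.1 s.
4. all four are snug (none yet above 35 N) (contact force between each of plunger1, plunger2, plunger3, plunger4 and lid above 5 N), for 0.1 s.
5. second pass: a first knob is tight (its foot presses with more than 35 N) (contact force between any of plunger1, plunger2, plunger3, plunger4 and lid above 35 N), for 0.1 s.
6. the knob opposite it is tight too, before either neighbour ((contact force between each of plunger1, plunger3 and lid above 35 N or contact force between each of plunger2, plunger4 and lid above 35 N)), for 0.1 s.
7. a third knob is tight ((contact force between each of plunger2, plunger3, plunger4 and lid above 35 N or contact force between each of plunger1, plunger3, plunger4 and lid above 35 N or contact force between each of plunger1, plunger2, plunger4 and lid above 35 N or contact force between each of plunger1, plunger2, plunger3 and lid above 35 N)), for 0.1 s.
8. all four are tight (contact force between each of plunger1, plunger2, plunger3, plunger4 and lid above 35 N), for 0.1 s.
At the end, for the whole second after the job is handed in: All four feet press the lid with 35 to 56 N each (45 N is a knob torque of 0.63 N m), the lid within 5 mm and the timer within 15 mm of where they were, the knobs released (all of step 8 and contact force between each of plunger1, plunger2, plunger3, plunger4 and lid below 56 N and distance of lid from where it was at the start of the episode below 0.005 m and distance of timer_mid from where it was at the start of the episode below 0.015 m); the robot touches nothing.
It fails at once if a knob is overtightened: its foot presses the lid with more than 56 N and crushes the seal (contact force between any of plunger1, plunger2, plunger3, plunger4 and lid above 56 N).
It fails at once if the lid is shifted by more than 5 mm (distance of lid from where it was at the start of the episode above 0.005 m).
It fails at once if the fingers push on the lid with more than 10 N (contact force between the fingers and lid above 10 N).
It fails at once if the timer is moved by more than 15 mm or tipped (distance of timer_mid from where it was at the start of the episode above 0.015 m or angle between timer_mid's own z axis and vertical above 0.3 rad).
It fails at once if another thing on the bench is moved by more than 20 mm (distance of any of flask, bowl, bottle, cast, spatula, brush from where it was at the start of the episode above 0.02 m).
It also fails if it takes over 72 s, if anything falls off the work surface, if the arm or the gripper's body presses on something with over 40 N, if the wrist force passes 120 N, or if a joint passes its speed limit or range.

## Working session

There is one attempt and no reset: what is moved stays moved. The work goes in short steps, Python scripts to look and compute and a tool call to move; the robot and the scene stay as the last step left them, time stands still between calls to the robot, and variables do not carry over. Pictures are saved under pics/ and viewed, and the job is handed in when it is done.

Besides the shell and the picture viewer there is one more tool, called after "Request:" as name(argument=value, ...) on one line, values as JSON. servo_tool: Moves the arm, as the interface text tells. Its arguments: {"type":"object","properties":{"increments":{"type":"array","items":{"type":"number"}},"squeeze":{"type":"number"}},"required":["increments"]}

```bash
mkdir -p pics; ls
python3 - <<'E'
from bench import *
import cv2
print(get_obs())
for n in ("scene","top"):
    p,d=grab_frame(n); cv2.imwrite(f"pics/{n}0.png",p[:,:,::-1]); import numpy as np; np.save(f"{n}_d.npy",d); np.save(f"{n}_p.npy",p)
    print(n,calibration(n))
print(calibration("wrist"))
E
```

```text
pics
{'clock': 0.0, 'joints': array([ 1.00889769,  0.4777974 ,  0.02233922,  1.55645166, -0.01148794,
        1.10928797, -0.08308969]), 'qvel': array([ 0.0024082 , -0.00050395,  0.00067161, -0.00028705,  0.00171159,
       -0.0012234 , -0.00091864]), 'tau': array([-7.50286254e-04, -5.96461880e+01,  1.60727162e+00, -2.81200951e+01,
        1.22983221e-02,  9.36351222e-03, -3.60451270e-05]), 'tcp_pos': array([ 0.29563428, -0.60616085,  0.23032743]), 'orientation': array([-2.66355416e+00,  1.66427934e+00,  2.53196204e-03]), 'contact_force': array([-0.03560866, -0.7955208 ,  0.12884161]), 'moment': array([-0.0171764 ,  0.04029897,  0.03075912]), 'grip_width': 0.08546692838430275}
scene {'fx': 383.61153969142885, 'fy': 383.61153969142885, 'cx': 258.60793964596996, 'cy': 194.50451177336723, 'eye': array([0.90509742, 0.67326964, 0.86353551]), 'orientation': array([0.26466893, 1.03012088, 2.40316612])}
top {'fx': 368.68783717170135, 'fy': 368.68783717170135, 'cx': 256.31297333500686, 'cy': 186.69933472713234, 'eye': array([0.33000595, 0.0154223 , 1.04043104]), 'orientation': array([ 0.13691794, -0.16269827, -1.55019995])}
{'fx': 273.35989573180666, 'fy': 273.35989573180666, 'cx': 258.3499468065318, 'cy': 193.48083715837637, 'T_tool_cam': array([[ 9.99999632e-01, -8.22977593e-04, -2.40569446e-04,
         5.01314999e-04],
       [-8.56602207e-04, -9.46681594e-01, -3.22169560e-01,
        -8.19618224e-02],
       [ 3.73956625e-05,  3.22169648e-01, -9.46681951e-01,
        -1.42747045e-01],
       [ 0.00000000e+00,  0.00000000e+00,  0.00000000e+00,
         1.00000000e+00]])}
```

View pics/scene0.png

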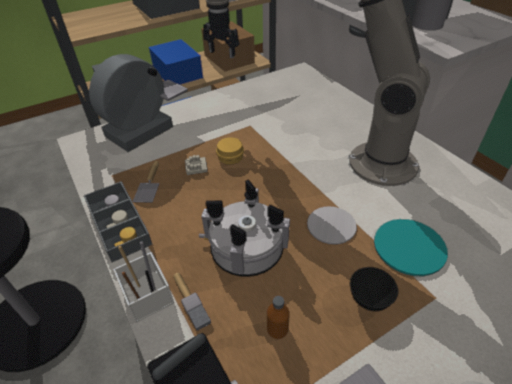

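View pics/top0.png

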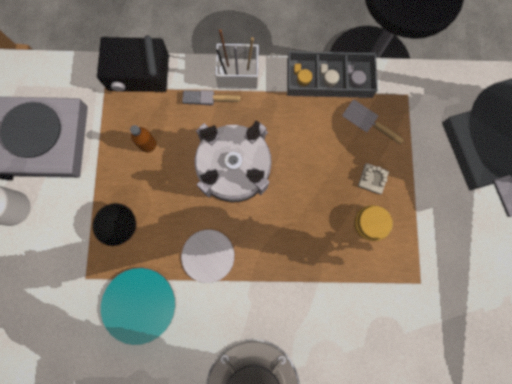

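```bash
cat > h.py <<'E'
import numpy as np,cv2
from scipy.spatial.transform import Rotation as R
def world(cal,d,pose=None):
    h,w=d.shape; u,v=np.meshgrid(np.arange(w),np.arange(h))
    P=np.stack([(u-cal['cx'])/cal['fx']*d,-(v-cal['cy'])/cal['fy']*d,-d],-1)
    if 'eye' in cal: return P@R.from_rotvec(cal['orientation']).as_matrix().T+cal['eye']
    T=cal['T_tool_cam']; P=P@T[:3,:3].T+T[:3,3]
    return P@R.from_rotvec(pose[1]).as_matrix().T+pose[0]
def knobs(W,p,zlo=0.145,zhi=0.18,area=40):
    m=((W[...,2]>zlo)&(W[...,2]<zhi)&(p.max(-1)<90)).astype(np.uint8)
    n,l,s,c=cv2.connectedComponentsWithStats(m)
    for i in range(1,n):
        if s[i,4]<area: continue
        Q=W[l==i]; r=cv2.minAreaRect((Q[:,:2]*1000).astype(np.float32))
        x=Q[:,:2]-Q[:,:2].mean(0); ev,V=np.linalg.eigh(x.T@x/len(x)); a=np.arctan2(V[1,1],V[0,1])
        print(c[i].round(),s[i,4],"mean",Q.mean(0).round(4),"rect",np.round(r[0],1),np.round(r[1],1),round(r[2],1),"pca deg",round(np.degrees(a)%180,1),"ztop",np.percentile(Q[:,2],95).round(4))
E
python3 - <<'E'
from h import *
from bench import *
for n in ("top","scene"):
    p=np.load(n+"_p.npy");d=np.load(n+"_d.npy");W=world(calibration(n),d)
    print(n); knobs(W,p,area=15)
    if n=="top":
        # lid & bench heights
        print(W[162,222],W[162,232],W[230,300],W[256,208])
        m=(W[...,2]>.08)&(W[...,2]<.2); print([(a,b) for a,b in zip(W[m].min(0),W[m].max(0))])
        hsv=cv2.cvtColor(p,cv2.COLOR_RGB2HSV)
        cv2.imwrite("pics/top_crop.png",cv2.resize(p[100:225,160:310,::-1],None,fx=5,fy=4.8,interpolation=cv2.INTER_CUBIC))
    else:
        cv2.imwrite("pics/scene_crop.png",cv2.resize(p[170:280,185:305,::-1],None,fx=5,fy=5,interpolation=cv2.INTER_CUBIC))
E
```

```text
top
[221.  35.] 18 mean [0.9091 0.102  0.1567] rect [909.2 102.2] [6.1 7.6] 2.4 pca deg 76.1 ztop 0.1669
[235.  53.] 17 mean [0.8518 0.0619 0.1649] rect [851.8  62.5] [7.9 3.7] 64.8 pca deg 65.4 ztop 0.1784
[497. 124.] 741 mean [ 0.6727 -0.607   0.1617] rect [ 663.3 -609.4] [211.5   7.5] 16.8 pca deg 17.1 ztop 0.1778
[253. 130.] 120 mean [0.6439 0.013  0.1662] rect [647.  13.] [14.7 42.2] 57.8 pca deg 147.4 ztop 0.1725
[208. 131.] 132 mean [0.6378 0.1249 0.1648] rect [639.4 124.9] [13.1 41.4] 19.8 pca deg 110.0 ztop 0.1722
[255. 173.] 116 mean [0.5324 0.0059 0.1659] rect [535.    5.6] [39.2 14. ] 86.6 pca deg 86.3 ztop 0.1728
[209. 175.] 128 mean [0.5259 0.1182 0.1664] rect [528.1 118.7] [14.  42.3] 24.1 pca deg 111.6 ztop 0.1725
[247. 380.] 69 mean [0.0643 0.0171 0.159 ] rect [64.6 15.1] [ 7.4 50.1] 11.9 pca deg 102.6 ztop 0.1763
[0.57974198 0.09318275 0.08851198] [0.57572373 0.06569119 0.10565774] [ 0.40923816 -0.12478721  0.0024445 ] [0.33387718 0.12961493 0.00961397]
[(np.float64(0.03607064838831747), np.float64(0.9428751150529725)), (np.float64(-0.6468695916228356), np.float64(0
[... 1003 characters left out ...]
525 0.0151 0.1617] rect [651.3  11.2] [18.2 44. ] 59.4 pca deg 148.0 ztop 0.1707
[276. 212.] 169 mean [0.5335 0.122  0.1616] rect [531.7 118.8] [14.7 43.2] 21.4 pca deg 114.5 ztop 0.1709
[238. 232.] 170 mean [0.6463 0.1289 0.1619] rect [645.3 125.8] [14.2 42.9] 24.0 pca deg 115.4 ztop 0.1709
[121. 250.] 17 mean [0.9001 0.0216 0.1538] rect [900.3  21.3] [8.3 5.7] 16.8 pca deg 10.1 ztop 0.1614
[144. 251.] 29 mean [0.8575 0.0633 0.1638] rect [858.   63.2] [4.  8.5] 61.7 pca deg 162.8 ztop 0.1768
[146. 272.] 15 mean [0.8711 0.1108 0.1504] rect [870.8 110.1] [6.8 6. ] 62.2 pca deg 34.1 ztop 0.1543
[125. 276.] 32 mean [0.915  0.1042 0.159 ] rect [915.4 105. ] [5.4 8.6] 87.0 pca deg 1.5 ztop 0.1717
```

```bash
ls pics
```

```text
scene0.png
scene_crop.png
top0.png
top_crop.png
```

View pics/top_crop.png

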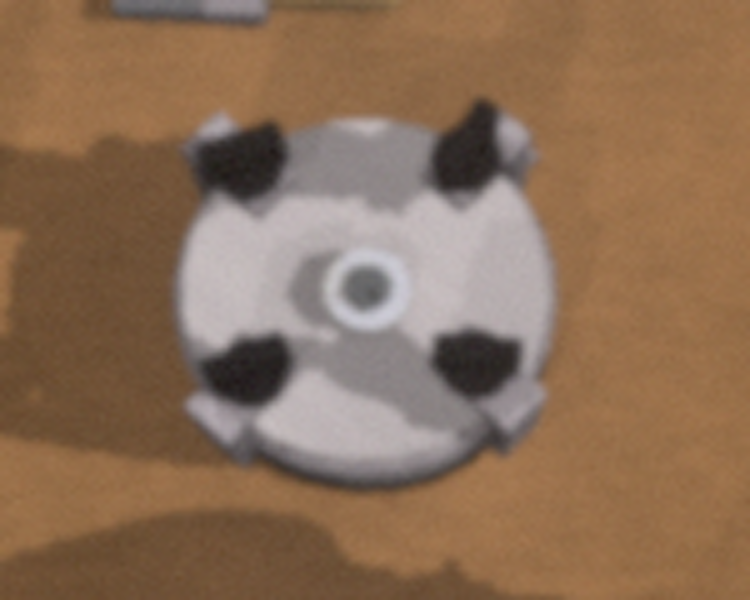

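View pics/scene_crop.png

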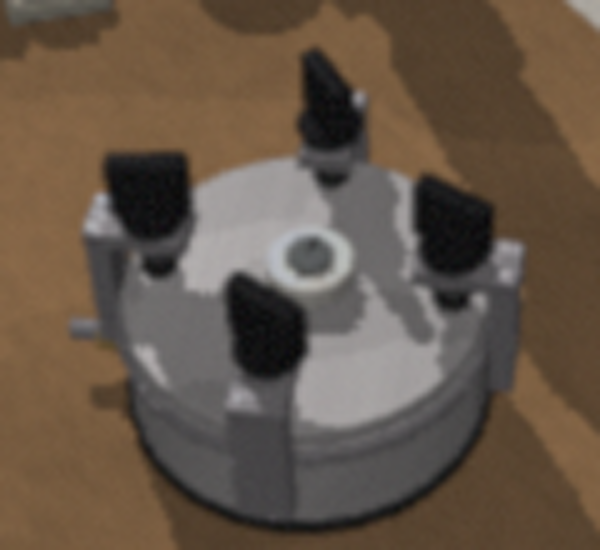

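```bash
cat >> h.py <<'E'
def plan(x,y,z,yawdeg,n,o):
    Rm=R.from_rotvec(o['orientation']).as_matrix(); p=np.array(o['tcp_pos'])
    a=np.radians(yawdeg); Rt=np.array([[np.cos(a),np.sin(a),0],[np.sin(a),-np.cos(a),0],[0,0,-1]])
    w=R.from_matrix(Rm.T@Rt).as_rotvec(); st=R.from_rotvec(w/n).as_matrix(); d=(np.array([x,y,z])-p)/n
    for i in range(n):
        s=Rm.T@d*1000; print(np.round(s,1).tolist(),np.round(w/n,3).tolist()); Rm=Rm@st
def state(o):
    Rm=R.from_rotvec(o['orientation']).as_matrix()
    print("t",round(o['clock'],2),"p",np.round(o['tcp_pos'],4),"yaw",round(np.degrees(np.arctan2(Rm[1,0],Rm[0,0])),2),"tilt",np.round(Rm[:2,2],4),"F",np.round(o['contact_force'],2),"M",np.round(o['moment'],3),"w",round(o['grip_width']*1000,1),"j",np.round(o['joints'],2))
E
python3 - <<'E'
from h import *
from bench import *
o=get_obs();state(o);plan(.55,.02,.28,-2,16,o)
E
```

```text
t 0.1 p [ 0.2957 -0.6062  0.2305] yaw -64.0 tilt [-0.0008  0.0013] F [ 0.39 -0.43  0.1 ] M [0.054 0.04  0.006] w 85.5 j [ 1.01  0.48  0.02  1.56 -0.01  1.11 -0.08]
[-28.2, -31.4, -3.1] [-0.0, 0.0, -0.068]
[-26.0, -33.3, -3.1] [-0.0, 0.0, -0.068]
[-23.7, -35.0, -3.1] [-0.0, 0.0, -0.068]
[-21.3, -36.5, -3.1] [-0.0, 0.0, -0.068]
[-18.8, -37.8, -3.1] [-0.0, 0.0, -0.068]
[-16.2, -39.0, -3.1] [-0.0, 0.0, -0.068]
[-13.5, -40.0, -3.1] [-0.0, 0.0, -0.068]
[-10.8, -40.8, -3.1] [-0.0, 0.0, -0.068]
[-8.0, -41.5, -3.1] [-0.0, 0.0, -0.068]
[-5.2, -41.9, -3.1] [-0.0, 0.0, -0.068]
[-2.3, -42.2, -3.1] [-0.0, 0.0, -0.068]
[0.5, -42.2, -3.1] [-0.0, 0.0, -0.068]
[3.4, -42.1, -3.1] [-0.0, 0.0, -0.068]
[6.2, -41.8, -3.1] [-0.0, 0.0, -0.068]
[9.0, -41.3, -3.1] [-0.0, 0.0, -0.068]
[11.8, -40.6, -3.1] [-0.0, 0.0, -0.068]
```

Request:
servo_tool(increments=[-28,-31.4,-3,0,0,-0.068,50,-26,-33.3,-3,0,0,-0.068,50,-23.7,-35,-3,0,0,-0.068,50,-21.3,-36.5,-3,0,0,-0.068,50,-18.8,-37.8,-3,0,0,-0.068,50,-16.2,-39,-3,0,0,-0.068,50,-13.5,-40,-3,0,0,-0.068,50,-10.8,-40.8,-3,0,0,-0.068,50], squeeze=90)

```text
clock: 1.1
tcp_pos: [0.4228, -0.2922, 0.2551]
orientation: [-3.014, 0.884, 0.001]
contact_force: [-0.7, -0.2, -0.4]
grip_width: 0.0502
```

Request:
servo_tool(increments=[-8,-41.5,-3,0,0,-0.068,50,-5.2,-42,-3,0,0,-0.068,50,-2.3,-42,-3,0,0,-0.068,50,0.5,-42,-3,0,0,-0.068,50,3.4,-42,-3,0,0,-0.068,50,6.2,-42,-3,0,0,-0.068,50,9,-41,-3,0,0,-0.068,50,11.8,-40.6,-3,0,0,-0.068,50])

```text
clock: 2.1
tcp_pos: [0.5484, 0.0206, 0.2791]
orientation: [3.141, -0.043, -0.001]
contact_force: [0.8, 0.2, -0.6]
grip_width: 0.0495
```

Run:
```python
from h import *
from bench import *
o=get_obs();state(o)
p,d=grab_frame("wrist"); cv2.imwrite("pics/wrist1.png",p[:,:,::-1]); np.save("w_p.npy",p);np.save("w_d.npy",d)
W=world(calibration("wrist"),d,(o['tcp_pos'],o['orientation']))
knobs(W,p,zlo=.158,area=40)
state(get_obs())
```

```text
t 2.1 p [0.5484 0.0206 0.2791] yaw -1.55 tilt [-0.0006 -0.0003] F [ 0.83  0.2  -0.63] M [ 0.026 -0.008  0.025] w 49.5 j [ 0.27  0.27 -0.5   1.77  0.14  1.14 -0.31]
[364.  71.] 1049 mean [0.6403 0.1235 0.1684] rect [642.2 123.6] [14.8 41.9] 21.2 pca deg 111.1 ztop 0.1709
[234.  83.] 827 mean [0.5297 0.117  0.1697] rect [529.5 116.6] [14.1 42.5] 23.2 pca deg 113.4 ztop 0.1711
[360. 194.] 603 mean [0.6466 0.013  0.1688] rect [648.8  10.3] [14.2 43.1] 58.0 pca deg 150.5 ztop 0.171
[248. 203.] 572 mean [0.5371 0.0071 0.1693] rect [536.8   4.9] [41.1 13.9] 87.3 pca deg 87.8 ztop 0.1711
t 2.15 p [0.5499 0.0277 0.2798] yaw -0.99 tilt [0.0018 0.0043] F [2.07 6.24 1.62] M [ 0.383 -0.112  0.028] w 49.9 j [ 0.26  0.27 -0.51  1.77  0.14  1.13 -0.31]
```

View pics/wrist1.png

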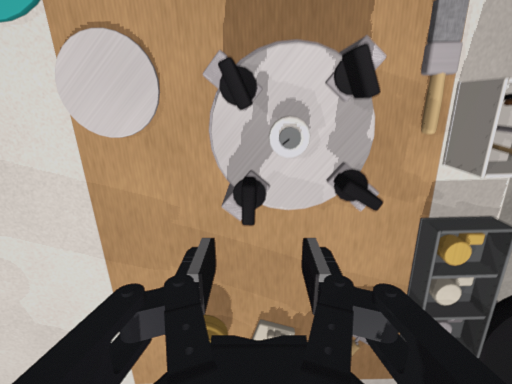

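Request:
servo_tool(increments=[-3,4,16,0,0,0.004,50,-3,4,16,0,0,0.004,50,-3,4,16,0,0,0.004,50,-3,4,16,0,0,0,50,-2,2,10,0,0,0,50,0,0,0,0,0,0,50,0,0,0,0,0,0,50,0,0,0,0,0,0,50])

```text
clock: 3.15
tcp_pos: [0.5342, 0.0024, 0.2059]
orientation: [-3.141, 0.064, -0.002]
contact_force: [-0.2, -1.1, 0.1]
grip_width: 0.0501
```

Run:
```python
from h import *
from bench import *
o=get_obs();state(o);plan(.5369,.0055,.1415,-2.7,5,o)
```

```text
t 3.15 p [0.5342 0.0024 0.2059] yaw -2.33 tilt [0.0013 0.0001] F [-0.22 -1.15  0.09] M [0.045 0.047 0.065] w 50.1 j [ 0.28  0.31 -0.49  1.89  0.18  0.97 -0.32]
[0.5, -0.6, 12.9] [-0.0, -0.0, 0.001]
[0.5, -0.6, 12.9] [-0.0, -0.0, 0.001]
[0.5, -0.6, 12.9] [-0.0, -0.0, 0.001]
[0.5, -0.6, 12.9] [-0.0, -0.0, 0.001]
[0.5, -0.6, 12.9] [-0.0, -0.0, 0.001]
```

Request:
servo_tool(increments=[0.5,-0.6,16,0,0,0,40,0.5,-0.6,16,0,0,0,35,0.5,-0.6,16,0,0,0,30,0.5,-0.6,16.5,0,0,0,30,0.5,-0.6,0,0,0,0,20,0,0,0,0,0,0,5,0,0,0,0,0,0,5,0,0,0,0,0,0,5])

```text
clock: 4.15
tcp_pos: [0.537, 0.0051, 0.1403]
orientation: [-3.14, 0.065, -0.002]
contact_force: [6.8, 1.6, -13.5]
grip_width: 0.0122
```

Run:
```python
from h import *
from bench import *
state(get_obs())
```

```text
t 4.15 p [0.537  0.0051 0.1403] yaw -2.38 tilt [0.0015 0.001 ] F [  6.85   1.64 -13.49] M [ 0.216 -1.167 -0.156] w 12.2 j [ 0.25  0.4  -0.47  1.95  0.24  0.84 -0.38]
```

Request:
servo_tool(increments=[0,0,0,0,0,0.05,5,0,0,0,0,0,0.05,5,0,0,0,0,0,0.05,5,0,0,0,0,0,0.05,5,0,0,0,0,0,0.05,5,0,0,0,0,0,0.05,5,0,0,0,0,0,0.05,5,0,0,0,0,0,0.03,5])

```text
clock: 5.15
tcp_pos: [0.5375, 0.0052, 0.1404]
orientation: [-3.071, 0.656, -0.004]
contact_force: [7.2, 0.2, -13.8]
grip_width: 0.0125
```

Run:
```python
from h import *
from bench import *
state(get_obs())
```

```text
t 5.15 p [0.5375 0.0052 0.1404] yaw -24.12 tilt [0.0025 0.0006] F [  7.17   0.24 -13.76] M [ 0.132 -1.46   0.367] w 12.5 j [ 0.19  0.39 -0.38  1.95  0.19  0.83 -0.72]
```

Request:
servo_tool(increments=[0,0,0,0,0,0.03,5,0,0,0,0,0,0.03,5,0,0,0,0,0,0.03,5,0,0,0,0,0,0.03,5,0,0,0,0,0,0.03,5,0,0,0,0,0,0.03,5,0,0,0,0,0,0.03,5,0,0,0,0,0,0.03,5])

```text
clock: 6.15
tcp_pos: [0.5377, 0.005, 0.1403]
orientation: [-2.97, 1.019, -0.004]
contact_force: [8.8, 0.4, -15.1]
grip_width: 0.0127
```

Run:
```python
from h import *
from bench import *
state(get_obs())
```

```text
t 6.15 p [0.5377 0.005  0.1403] yaw -37.87 tilt [0.003  0.0005] F [  8.79   0.39 -15.05] M [ 0.078 -1.641  0.376] w 12.7 j [ 0.14  0.38 -0.33  1.95  0.17  0.83 -0.94]
```

Request:
servo_tool(increments=[0,0,0,0,0,0.03,5,0,0,0,0,0,0.03,5,0,0,0,0,0,0.03,5,0,0,0,0,0,0.03,5,0,0,0,0,0,0.03,5,0,0,0,0,0,0.03,5,0,0,0,0,0,0.03,5,0,0,0,0,0,0.03,5])

```text
clock: 7.15
tcp_pos: [0.5379, 0.0049, 0.1404]
orientation: [-2.827, 1.367, -0.005]
contact_force: [9.0, -1.0, -15.9]
grip_width: 0.0128
```

Run:
```python
from h import *
from bench import *
state(get_obs())
```

```text
t 7.15 p [0.5379 0.0049 0.1404] yaw -51.61 tilt [0.0035 0.0002] F [  9.    -0.97 -15.86] M [-0.037 -1.822  0.457] w 12.8 j [ 0.1   0.38 -0.28  1.96  0.14  0.82 -1.15]
```

```bash
cat >> h.py <<'E'
def go(src,dst,n):
    f=lambda a:[np.pi*np.cos(np.radians(a)/2),np.pi*np.sin(np.radians(a)/2),0]
    plan(*dst,n,{'tcp_pos':src[:3],'orientation':np.array(f(src[3]))})
E
python3 -c "
from h import *
go((.5379,.0049,.195,-51.6),(.6422,.1246,.195,21.2),8)"
```

```text
[-3.6, -19.5, -0.0] [0.0, 0.0, -0.159]
[-0.5, -19.8, -0.0] [0.0, 0.0, -0.159]
[2.6, -19.7, -0.0] [0.0, 0.0, -0.159]
[5.7, -19.0, -0.0] [0.0, 0.0, -0.159]
[8.7, -17.9, -0.0] [0.0, 0.0, -0.159]
[11.4, -16.3, -0.0] [0.0, 0.0, -0.159]
[13.8, -14.3, -0.0] [0.0, 0.0, -0.159]
[15.9, -11.9, -0.0] [0.0, 0.0, -0.159]
```

Request:
servo_tool(increments=[0,0,0,0,0,0,40,0,0,0,0,0,0,40,0,0,-27,0,0,0,45,0,0,-28,0,0,0,50,-3.6,-19.5,0,0,0,-0.159,50,-0.5,-19.8,0,0,0,-0.159,50,2.6,-19.7,0,0,0,-0.159,50,5.7,-19,0,0,0,-0.159,50])

```text
clock: 8.15
tcp_pos: [0.5887, 0.0655, 0.1965]
orientation: [-3.115, 0.406, -0.001]
contact_force: [-0.5, -0.4, 0.6]
grip_width: 0.0498
```

Request:
servo_tool(increments=[8.7,-17.9,0,0,0,-0.159,45,11.4,-16.3,0,0,0,-0.159,45,13.8,-14.3,0,0,0,-0.159,45,15.9,-11.9,0,0,0,-0.159,45,0,0,0,0,0,0,40,0,0,0,0,0,0,40,0,0,0,0,0,0,40,0,0,0,0,0,0,40])

```text
clock: 9.15
tcp_pos: [0.6404, 0.1242, 0.196]
orientation: [3.088, 0.577, 0.0]
contact_force: [-0.2, 0.1, -0.2]
grip_width: 0.0401
```

Run:
```python
from h import *
from bench import *
o=get_obs();state(o);plan(.6422,.1246,.1405,21.2,4,o)
p,d=grab_frame("wrist"); cv2.imwrite("pics/wrist2.png",p[:,:,::-1])
W=world(calibration("wrist"),d,(o['tcp_pos'],o['orientation']))
knobs(W,p,zlo=.158,area=40)
```

```text
t 9.15 p [0.6404 0.1242 0.196 ] yaw 21.18 tilt [ 0.0002 -0.0005] F [-0.17  0.06 -0.16] M [-0.017  0.014  0.013] w 40.1 j [ 0.1   0.53 -0.54  1.62  0.3   1.08 -0.16]
[0.5, 0.1, 13.9] [0.0, 0.0, -0.0]
[0.5, 0.1, 13.9] [0.0, 0.0, -0.0]
[0.5, 0.1, 13.9] [0.0, 0.0, -0.0]
[0.5, 0.1, 13.9] [0.0, 0.0, -0.0]
[100. 178.] 1884 mean [0.5318 0.119  0.1679] rect [530.4 117. ] [14.4 42.9] 22.8 pca deg 113.7 ztop 0.171
[262. 225.] 1203 mean [0.6414 0.1264 0.1692] rect [642.3 124.1] [13.9 42.6] 21.1 pca deg 111.2 ztop 0.1709
[ 80. 310.] 1151 mean [0.5369 0.0074 0.1675] rect [537.    4.1] [44.9 14.2] 39.2 pca deg 40.2 ztop 0.171
[218. 330.] 87 mean [0.6438 0.022  0.1615] rect [644.7  21.4] [ 2.2 16.6] 59.0 pca deg 148.4 ztop 0.1659
```

View pics/wrist2.png

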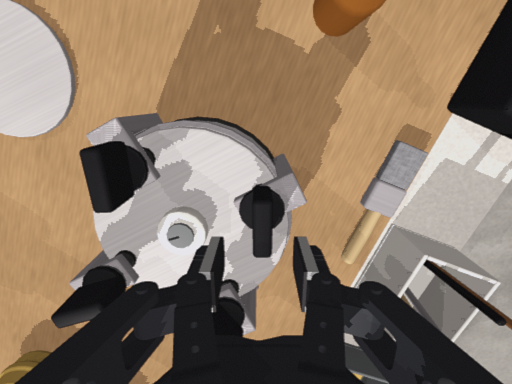

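Request:
servo_tool(increments=[0.5,0,18,0,0,0,35,0.5,0,18,0,0,0,30,0.5,0,19,0,0,0,30,0.5,0,0,0,0,0,25,0,0,0,0,0,0,5,0,0,0,0,0,0,5,0,0,0,0,0,0,5,0,0,0,0,0,0,5])

```text
clock: 10.2
tcp_pos: [0.6424, 0.1257, 0.1405]
orientation: [-3.087, -0.579, -0.0]
contact_force: [3.7, 1.6, -11.8]
grip_width: 0.0126
```

Request:
servo_tool(increments=[0,0,0,0,0,0.05,5,0,0,0,0,0,0.05,5,0,0,0,0,0,0.05,5,0,0,0,0,0,0.05,5,0,0,0,0,0,0.05,5,0,0,0,0,0,0.05,5,0,0,0,0,0,0.05,5,0,0,0,0,0,0.03,5])

```text
clock: 11.2
tcp_pos: [0.6432, 0.1259, 0.1405]
orientation: [-3.141, 0.014, -0.003]
contact_force: [6.8, 2.6, -13.6]
grip_width: 0.0127
```

Run:
```python
from h import *
from bench import *
state(get_obs())
```

```text
t 11.2 p [0.6432 0.1259 0.1405] yaw -0.51 tilt [0.0018 0.0005] F [  6.84   2.56 -13.59] M [ 0.488 -1.341  0.357] w 12.7 j [ 0.02  0.57 -0.44  1.66  0.28  0.97 -0.52]
```

Request:
servo_tool(increments=[0,0,0,0,0,0.035,5,0,0,0,0,0,0.035,5,0,0,0,0,0,0.035,5,0,0,0,0,0,0.035,5,0,0,0,0,0,0.035,5,0,0,0,0,0,0.035,5,0,0,0,0,0,0.03,5,0,0,0,0,0,0.03,5])

```text
clock: 12.2
tcp_pos: [0.6438, 0.1258, 0.1405]
orientation: [-3.11, 0.436, -0.004]
contact_force: [8.4, 3.0, -14.6]
grip_width: 0.0125
```

Run:
```python
from h import *
from bench import *
state(get_obs())
```

```text
t 12.2 p [0.6438 0.1258 0.1405] yaw -15.97 tilt [0.0029 0.0008] F [  8.38   3.02 -14.59] M [ 0.495 -1.786  0.401] w 12.5 j [-0.02  0.56 -0.37  1.67  0.24  0.96 -0.76]
```

Request:
servo_tool(increments=[0,0,0,0,0,0.03,5,0,0,0,0,0,0.03,5,0,0,0,0,0,0.03,5,0,0,0,0,0,0.03,5,0,0,0,0,0,0.03,5,0,0,0,0,0,0.03,5,0,0,0,0,0,0.02,5,0,0,0,0,0,0.02,5])

```text
clock: 13.2
tcp_pos: [0.6442, 0.1257, 0.1405]
orientation: [-3.043, 0.774, -0.005]
contact_force: [9.6, 1.5, -15.2]
grip_width: 0.0128
```

Run:
```python
from h import *
from bench import *
state(get_obs())
```

```text
t 13.2 p [0.6442 0.1257 0.1405] yaw -28.55 tilt [0.0038 0.0006] F [  9.58   1.46 -15.22] M [ 0.42  -1.964  0.402] w 12.8 j [-0.06  0.56 -0.32  1.67  0.21  0.95 -0.95]
```

Request:
servo_tool(increments=[0,0,0,0,0,0.025,5,0,0,0,0,0,0.025,5,0,0,0,0,0,0.025,5,0,0,0,0,0,0.025,5,0,0,0,0,0,0.025,5,0,0,0,0,0,0.025,5,0,0,0,0,0,0.025,5,0,0,0,0,0,0.025,5])

```text
clock: 14.2
tcp_pos: [0.6446, 0.1255, 0.1405]
orientation: [-2.95, 1.074, -0.006]
contact_force: [10.1, 2.0, -17.1]
grip_width: 0.0127
```

Run:
```python
from h import *
from bench import *
state(get_obs())
```

```text
t 14.2 p [0.6446 0.1255 0.1405] yaw -40.03 tilt [0.0045 0.0005] F [ 10.11   2.02 -17.08] M [ 0.409 -2.227  0.525] w 12.7 j [-0.09  0.55 -0.28  1.67  0.18  0.94 -1.13]
```

Run:
```python
from h import *
from bench import *
for i in range(5):
    grab_frame("wrist"); print(get_obs()['moment'].round(3), get_obs()['contact_force'].round(1))
go((.6446,.1255,.195,-40),(.6489,.0112,.195,58),8)
```

```text
[ 0.362 -2.236  0.408] [ 11.3   1.1 -16.2]
[ 0.326 -2.271  0.322] [ 11.2   1.4 -16.8]
[ 0.313 -2.235  0.298] [ 10.6   1.2 -16.5]
[ 0.369 -2.3    0.293] [ 10.8   0.8 -16.2]
[ 0.366 -2.23   0.328] [ 11.7   1.1 -16.1]
[9.6, 10.6, 0.0] [0.0, 0.0, -0.214]
[7.1, 12.4, 0.0] [0.0, 0.0, -0.214]
[4.3, 13.6, 0.0] [0.0, 0.0, -0.214]
[1.3, 14.2, 0.0] [0.0, 0.0, -0.214]
[-1.7, 14.2, 0.0] [0.0, 0.0, -0.214]
[-4.7, 13.5, 0.0] [0.0, 0.0, -0.214]
[-7.4, 12.2, 0.0] [0.0, 0.0, -0.214]
[-9.9, 10.4, 0.0] [0.0, 0.0, -0.214]
```

Run:
```python
from h import *
go((.6446,.1255,.195,-40),(.530,.1172,.195,23),6)
```

```text
[-13.7, 13.3, 0.0] [0.0, 0.0, -0.183]
[-15.9, 10.6, 0.0] [0.0, 0.0, -0.183]
[-17.6, 7.5, 0.0] [0.0, 0.0, -0.183]
[-18.7, 4.2, 0.0] [0.0, 0.0, -0.183]
[-19.1, 0.7, 0.0] [0.0, 0.0, -0.183]
[-18.9, -2.8, -0.0] [0.0, 0.0, -0.183]
```

Request:
servo_tool(increments=[0,0,0,0,0,0,40,0,0,0,0,0,0,40,0,0,-27,0,0,0,45,0,0,-28,0,0,0,50,-13.7,13.3,0,0,0,-0.183,50,-15.9,10.6,0,0,0,-0.183,50,-17.6,7.5,0,0,0,-0.183,50,-18.7,4.2,0,0,0,-0.183,50])

```text
clock: 15.45
tcp_pos: [0.5655, 0.1202, 0.1968]
orientation: [3.141, 0.062, 0.002]
contact_force: [-0.1, -0.7, -0.7]
grip_width: 0.05
```

Request:
servo_tool(increments=[-19.1,0.7,0,0,0,-0.183,45,-18.9,-2.8,0,0,0,-0.183,45,0,0,0,0,0,0,45,0,0,0,0,0,0,45,0,0,0,0,0,0,40,0,0,0,0,0,0,40,0,0,0,0,0,0,40,0,0,0,0,0,0,40])

```text
clock: 16.45
tcp_pos: [0.528, 0.1175, 0.1957]
orientation: [-3.079, -0.622, 0.0]
contact_force: [-0.2, -0.1, -1.1]
grip_width: 0.0401
```

Run:
```python
from h import *
from bench import *
o=get_obs();state(o);plan(.530,.1172,.1405,23,4,o)
p,d=grab_frame("wrist"); cv2.imwrite("pics/wrist3.png",p[:,:,::-1])
W=world(calibration("wrist"),d,(o['tcp_pos'],o['orientation']))
knobs(W,p,zlo=.158,area=40)
```

```text
t 16.45 p [0.528  0.1175 0.1957] yaw 22.85 tilt [-0.0002  0.    ] F [-0.22 -0.12 -1.1 ] M [-0.002  0.068 -0.007] w 40.1 j [ 0.12  0.35 -0.56  1.88  0.22  0.97 -0.14]
[0.4, 0.3, 13.8] [-0.0, 0.0, -0.001]
[0.4, 0.3, 13.8] [-0.0, 0.0, -0.001]
[0.4, 0.3, 13.8] [-0.0, 0.0, -0.001]
[0.4, 0.3, 13.8] [-0.0, 0.0, -0.001]
[261. 226.] 1224 mean [0.5285 0.1193 0.1691] rect [529.7 116.6] [14.  43.5] 23.5 pca deg 113.2 ztop 0.1708
[405. 271.] 1413 mean [0.6403 0.126  0.1669] rect [641.8 123.4] [43.5 14.9] 49.2 pca deg 48.5 ztop 0.1706
[230. 332.] 155 mean [0.5443 0.0172 0.1611] rect [543.3  15.9] [22.9  8.6] 16.6 pca deg 30.4 ztop 0.1647
```

View pics/wrist3.png

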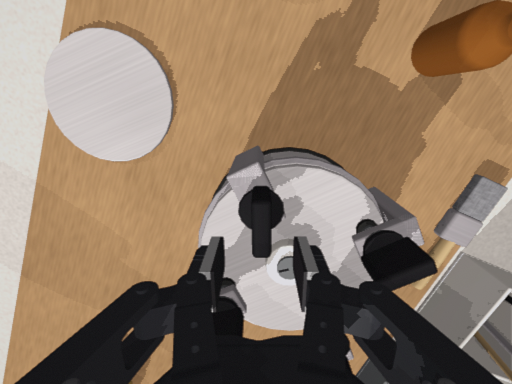

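Knob 3 sits at (261,226), centred between the fingers; knob 2 now stands at 49° (turned about 62°). Descend and grip.

Request:
servo_tool(increments=[0.5,0,18,0,0,0,35,0.5,0,18,0,0,0,30,0.5,0,19,0,0,0,30,0.5,0,0,0,0,0,25,0,0,0,0,0,0,5,0,0,0,0,0,0,5,0,0,0,0,0,0,5,0,0,0,0,0,0,5])

```text
clock: 17.5
tcp_pos: [0.5297, 0.1184, 0.1406]
orientation: [-3.079, -0.623, 0.0]
contact_force: [1.8, 2.5, -10.2]
grip_width: 0.0126
```

Request:
servo_tool(increments=[0,0,0,0,0,0.05,5,0,0,0,0,0,0.05,5,0,0,0,0,0,0.05,5,0,0,0,0,0,0.05,5,0,0,0,0,0,0.05,5,0,0,0,0,0,0.05,5,0,0,0,0,0,0.04,5,0,0,0,0,0,0.04,5])

```text
clock: 18.5
tcp_pos: [0.5303, 0.1185, 0.1406]
orientation: [-3.141, -0.028, -0.002]
contact_force: [4.5, 2.7, -13.9]
grip_width: 0.0127
```

Run:
```python
from h import *
from bench import *
state(get_obs())
```

```text
t 18.5 p [0.5303 0.1185 0.1406] yaw 1.03 tilt [0.001  0.0006] F [  4.52   2.72 -13.89] M [ 0.51  -1.084  0.4  ] w 12.7 j [ 0.03  0.41 -0.45  1.93  0.23  0.85 -0.53]
```

Request:
servo_tool(increments=[0,0,0,0,0,0.025,5,0,0,0,0,0,0.025,5,0,0,0,0,0,0.025,5,0,0,0,0,0,0.025,5,0,0,0,0,0,0.025,5,0,0,0,0,0,0.025,5,0,0,0,0,0,0.025,5,0,0,0,0,0,0.025,5])

```text
clock: 19.5
tcp_pos: [0.5306, 0.1185, 0.1406]
orientation: [-3.128, 0.285, -0.002]
contact_force: [6.1, 3.0, -15.5]
grip_width: 0.0128
```

Run:
```python
from h import *
from bench import *
state(get_obs())
```

```text
t 19.5 p [0.5306 0.1185 0.1406] yaw -10.41 tilt [0.0015 0.0007] F [  6.15   3.04 -15.49] M [ 0.547 -1.255  0.39 ] w 12.8 j [-0.01  0.4  -0.41  1.94  0.21  0.84 -0.7 ]
```

Request:
servo_tool(increments=[0,0,0,0,0,0.02,5,0,0,0,0,0,0.02,5,0,0,0,0,0,0.02,5,0,0,0,0,0,0.02,5,0,0,0,0,0,0.02,5,0,0,0,0,0,0.02,5,0,0,0,0,0,0.02,5,0,0,0,0,0,0.02,5])

```text
clock: 20.5
tcp_pos: [0.5308, 0.1185, 0.1406]
orientation: [-3.095, 0.534, -0.003]
contact_force: [6.6, 2.6, -15.8]
grip_width: 0.0123
```

Run:
```python
from h import *
from bench import *
state(get_obs())
```

```text
t 20.5 p [0.5308 0.1185 0.1406] yaw -19.56 tilt [0.002  0.0007] F [  6.55   2.57 -15.82] M [ 0.479 -1.451  0.46 ] w 12.3 j [-0.03  0.4  -0.37  1.94  0.19  0.84 -0.85]
```

Run:
```python
from h import *
go((.5308,.1185,.195,-19.5),(.6495,.0112,.195,58),8)
```

```text
[18.5, 7.7, 0.0] [0.0, 0.0, -0.169]
[16.9, 10.7, 0.0] [0.0, 0.0, -0.169]
[14.9, 13.4, 0.0] [0.0, 0.0, -0.169]
[12.4, 15.7, 0.0] [0.0, 0.0, -0.169]
[9.6, 17.6, 0.0] [0.0, 0.0, -0.169]
[6.5, 18.9, 0.0] [0.0, 0.0, -0.169]
[3.2, 19.7, 0.0] [0.0, 0.0, -0.169]
[-0.1, 20.0, 0.0] [0.0, 0.0, -0.169]
```

Request:
servo_tool(increments=[0,0,0,0,0,0,40,0,0,0,0,0,0,40,0,0,-27,0,0,0,45,0,0,-28,0,0,0,50,18.5,7.7,0,0,0,-0.169,50,16.9,10.7,0,0,0,-0.169,50,14.9,13.4,0,0,0,-0.169,50,12.4,15.7,0,0,0,-0.169,50])

```text
clock: 21.5
tcp_pos: [0.5898, 0.064, 0.1968]
orientation: [3.096, 0.532, 0.001]
contact_force: [0.3, 0.5, 1.3]
grip_width: 0.0498
```

Request:
servo_tool(increments=[9.6,17.6,0,0,0,-0.169,45,6.5,18.9,0,0,0,-0.169,45,3.2,19.7,0,0,0,-0.169,45,0,20,0,0,0,-0.169,45,0,0,0,0,0,0,40,0,0,0,0,0,0,40,0,0,0,0,0,0,40,0,0,0,0,0,0,40])

```text
clock: 22.5
tcp_pos: [0.6482, 0.0116, 0.1961]
orientation: [2.748, 1.521, 0.0]
contact_force: [-0.1, 0.2, -0.6]
grip_width: 0.0398
```

Run:
```python
from h import *
from bench import *
o=get_obs();state(o);plan(.649,.0112,.1405,58,4,o)
p,d=grab_frame("wrist"); cv2.imwrite("pics/wrist4.png",p[:,:,::-1])
W=world(calibration("wrist"),d,(o['tcp_pos'],o['orientation']))
knobs(W,p,zlo=.158,area=40)
```

```text
t 22.5 p [0.6482 0.0116 0.1961] yaw 57.93 tilt [ 0.0001 -0.0002] F [-0.1   0.16 -0.55] M [ 0.047 -0.024 -0.035] w 39.8 j [ 0.31  0.53 -0.59  1.63  0.33  1.08  0.63]
[0.0, 0.2, 13.9] [0.0, 0.0, -0.0]
[0.0, 0.2, 13.9] [0.0, 0.0, -0.0]
[0.0, 0.2, 13.9] [0.0, 0.0, -0.0]
[0.0, 0.2, 13.9] [0.0, 0.0, -0.0]
[148.  87.] 1995 mean [0.5376 0.0046 0.1694] rect [537.    3.3] [43.9 14.2] 38.5 pca deg 38.3 ztop 0.1711
[405. 133.] 1730 mean [0.6405 0.1206 0.1691] rect [642.2 122.4] [43.7 14. ] 50.6 pca deg 50.3 ztop 0.1709
[259. 226.] 1215 mean [0.6465 0.012  0.1692] rect [648.9  10.5] [13.9 43.2] 57.8 pca deg 147.8 ztop 0.171
```

View pics/wrist4.png

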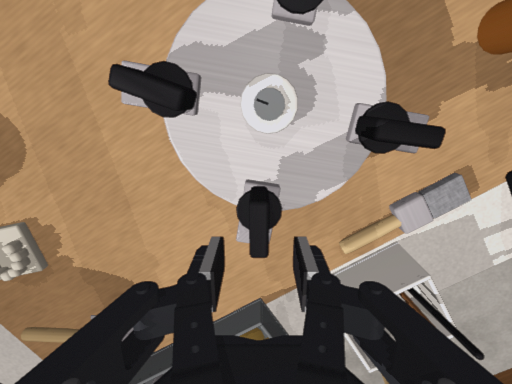

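Request:
servo_tool(increments=[0,0.3,18,0,0,0,35,0,0.3,18,0,0,0,30,0,0,19,0,0,0,30,0,0,0,0,0,0,25,0,0,0,0,0,0,5,0,0,0,0,0,0,5,0,0,0,0,0,0,5,0,0,0,0,0,0,5])

```text
clock: 23.55
tcp_pos: [0.649, 0.0111, 0.1404]
orientation: [-2.748, -1.522, -0.001]
contact_force: [4.4, 2.3, -11.5]
grip_width: 0.0123
```

Request:
servo_tool(increments=[0,0,0,0,0,0.05,5,0,0,0,0,0,0.05,5,0,0,0,0,0,0.05,5,0,0,0,0,0,0.05,5,0,0,0,0,0,0.05,5,0,0,0,0,0,0.05,5,0,0,0,0,0,0.04,5,0,0,0,0,0,0.04,5])

```text
clock: 24.55
tcp_pos: [0.6493, 0.0115, 0.1404]
orientation: [-2.986, -0.975, -0.001]
contact_force: [4.7, 3.0, -12.8]
grip_width: 0.0126
```

Run:
```python
from h import *
from bench import *
state(get_obs())
```

```text
t 24.55 p [0.6493 0.0115 0.1404] yaw 36.18 tilt [0.0006 0.001 ] F [  4.66   3.04 -12.8 ] M [ 0.714 -0.971  0.444] w 12.6 j [ 0.23  0.57 -0.48  1.68  0.31  0.97  0.27]
```

Request:
servo_tool(increments=[0,0,0,0,0,0.015,5,0,0,0,0,0,0.015,5,0,0,0,0,0,0.015,5,0,0,0,0,0,0.015,5,0,0,0,0,0,0.015,5,0,0,0,0,0,0.015,5,0,0,0,0,0,0.015,5,0,0,0,0,0,0.015,5])

```text
clock: 25.55
tcp_pos: [0.6494, 0.0116, 0.1405]
orientation: [-3.038, -0.796, -0.002]
contact_force: [5.1, 3.2, -13.0]
grip_width: 0.0126
```

Run:
```python
from h import *
from bench import *
state(get_obs())
```

```text
t 25.55 p [0.6494 0.0116 0.1405] yaw 29.36 tilt [0.0009 0.0011] F [  5.05   3.17 -12.97] M [ 0.716 -1.006  0.456] w 12.6 j [ 0.21  0.57 -0.46  1.68  0.29  0.96  0.16]
```

Run:
```python
from h import *
go((.6492,.0115,.195,29.4),(.538,.0047,.195,-51.2),8)
```

```text
[-12.5, -6.1, -0.0] [0.0, -0.0, 0.176]
[-13.4, -3.8, -0.0] [0.0, -0.0, 0.176]
[-13.9, -1.4, -0.0] [0.0, -0.0, 0.176]
[-13.9, 1.1, 0.0] [0.0, -0.0, 0.176]
[-13.5, 3.5, 0.0] [0.0, -0.0, 0.176]
[-12.7, 5.8, 0.0] [0.0, -0.0, 0.176]
[-11.5, 7.9, 0.0] [0.0, -0.0, 0.176]
[-9.9, 9.8, 0.0] [0.0, -0.0, 0.176]
```

Request:
servo_tool(increments=[0,0,0,0,0,0,40,0,0,0,0,0,0,40,0,0,-27,0,0,0,45,0,0,-28,0,0,0,50,-12.5,-6.1,0,0,0,0.176,50,-13.4,-3.8,0,0,0,0.176,50,-13.9,-1.4,0,0,0,0.176,50,-13.9,1.1,0,0,0,0.176,50])

```text
clock: 26.55
tcp_pos: [0.5932, 0.0069, 0.1969]
orientation: [3.126, -0.312, 0.002]
contact_force: [0.4, 0.8, 0.7]
grip_width: 0.0503
```

Request:
servo_tool(increments=[-13.5,3.5,0,0,0,0.176,45,-12.7,5.8,0,0,0,0.176,45,-11.5,7.9,0,0,0,0.176,45,-9.9,9.8,0,0,0,0.176,45,0,0,0,0,0,0,40,0,0,0,0,0,0,40,0,0,0,0,0,0,40,0,0,0,0,0,0,40])

```text
clock: 27.55
tcp_pos: [0.538, 0.004, 0.1957]
orientation: [-2.831, 1.361, 0.0]
contact_force: [0.2, 0.0, -0.4]
grip_width: 0.04
```

Run:
```python
from h import *
from bench import *
o=get_obs();state(o);plan(.5373,.0047,.1405,-51.4,4,o)
p,d=grab_frame("wrist"); cv2.imwrite("pics/wrist5.png",p[:,:,::-1])
W=world(calibration("wrist"),d,(o['tcp_pos'],o['orientation']))
knobs(W,p,zlo=.158,area=40)
```

```text
t 27.55 p [0.538  0.004  0.1957] yaw -51.35 tilt [-0.      0.0001] F [ 0.21  0.01 -0.35] M [0.037 0.003 0.032] w 40.0 j [ 0.06  0.3  -0.22  1.91  0.08  0.94 -1.09]
[-0.3, 0.0, 13.8] [-0.0, 0.0, 0.0]
[-0.3, 0.0, 13.8] [-0.0, 0.0, 0.0]
[-0.3, 0.0, 13.8] [-0.0, 0.0, 0.0]
[-0.3, 0.0, 13.8] [-0.0, 0.0, 0.0]
[213.   1.] 56 mean [0.6271 0.1071 0.1604] rect [627.8 106.5] [ 1.1 10.2] 44.5 pca deg 136.2 ztop 0.1633
[367.  84.] 2030 mean [0.6481 0.0114 0.1692] rect [649.1  10.5] [14.1 43.3] 29.6 pca deg 119.7 ztop 0.171
[109. 129.] 2122 mean [0.5322 0.1151 0.1682] rect [530.7 115.4] [43.9 14.2] 71.2 pca deg 70.8 ztop 0.171
[258. 224.] 1228 mean [0.5394 0.0052 0.1693] rect [537.1   3.3] [43.7 13.9] 38.4 pca deg 37.6 ztop 0.171
```

View pics/wrist5.png

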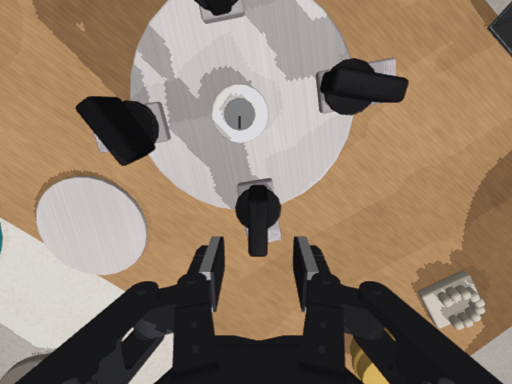

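Request:
servo_tool(increments=[-0.3,0,18,0,0,0,35,-0.3,0,18,0,0,0,30,0,0,19,0,0,0,30,0,0,0,0,0,0,25,0,0,0,0,0,0,5,0,0,0,0,0,0,5,0,0,0,0,0,0,5,0,0,0,0,0,0,5])

```text
clock: 28.6
tcp_pos: [0.5376, 0.0043, 0.1412]
orientation: [-2.831, 1.362, -0.001]
contact_force: [0.1, -1.0, 0.1]
grip_width: 0.0122
```

Request:
servo_tool(increments=[0,0,0,0,0,0.04,5,0,0,0,0,0,0.04,5,0,0,0,0,0,0.04,5,0,0,0,0,0,0.04,5,0,0,0,0,0,0.04,5,0,0,0,0,0,0.04,5,0,0,0,0,0,0.03,5,0,0,0,0,0,0.03,5])

```text
clock: 29.6
tcp_pos: [0.5377, 0.0043, 0.1412]
orientation: [-2.593, 1.773, -0.001]
contact_force: [-0.8, -3.0, 5.9]
grip_width: 0.0124
```

Run:
```python
from h import *
from bench import *
state(get_obs())
```

```text
t 29.6 p [0.5377 0.0043 0.1412] yaw -68.72 tilt [ 0.0008 -0.0003] F [-0.77 -3.02  5.86] M [-0.512  0.128  0.536] w 12.4 j [-0.01  0.37 -0.14  1.96  0.07  0.82 -1.39]
```

Request:
servo_tool(increments=[0,0,0,0,0,0.025,5,0,0,0,0,0,0.025,5,0,0,0,0,0,0.025,5,0,0,0,0,0,0.025,5,0,0,0,0,0,0.025,5,0,0,0,0,0,0.025,5,0,0,0,0,0,0.025,5,0,0,0,0,0,0.025,5])

```text
clock: 30.6
tcp_pos: [0.5377, 0.0042, 0.1412]
orientation: [-2.404, 2.023, -0.002]
contact_force: [-0.4, -3.2, 5.7]
grip_width: 0.0127
```

Run:
```python
from h import *
from bench import *
state(get_obs())
```

```text
t 30.6 p [0.5377 0.0042 0.1412] yaw -80.16 tilt [ 0.0009 -0.0005] F [-0.4  -3.15  5.73] M [-0.55   0.079  0.599] w 12.7 j [-0.04  0.36 -0.1   1.96  0.05  0.81 -1.57]
```

Request:
servo_tool(increments=[0,0,0,0,0,0.0,5,0,0,0,0,0,0.0,5,0,0,0,0,0,0.015,5,0,0,0,0,0,0.02,5,0,0,0,0,0,0.02,5,0,0,0,0,0,0.02,5,0,0,0,0,0,0.02,5,0,0,0,0,0,0.015,5])

```text
clock: 31.6
tcp_pos: [0.5378, 0.0041, 0.1412]
orientation: [-2.289, 2.151, -0.002]
contact_force: [-0.3, -2.6, 5.1]
grip_width: 0.0124
```

Run:
```python
from h import *
from bench import *
state(get_obs())
go((.5377,.0045,.195,-86.4),(.6422,.1246,.195,-40.2),5)
```

```text
t 31.6 p [0.5378 0.0041 0.1412] yaw -86.44 tilt [ 0.001  -0.0005] F [-0.29 -2.61  5.13] M [-0.586  0.125  0.59 ] w 12.4 j [-0.06  0.36 -0.08  1.97  0.04  0.81 -1.67]
[-22.7, -22.4, -0.0] [0.0, -0.0, -0.161]
[-18.8, -25.7, -0.0] [0.0, -0.0, -0.161]
[-14.4, -28.4, -0.0] [0.0, -0.0, -0.161]
[-9.7, -30.3, -0.0] [0.0, -0.0, -0.161]
[-4.7, -31.5, -0.0] [0.0, -0.0, -0.161]
```

Request:
servo_tool(increments=[0,0,0,0,0,0,40,0,0,0,0,0,0,40,0,0,-27,0,0,0,45,0,0,-28,0,0,0,50,-22.7,-22.4,0,0,0,-0.161,50,-18.8,-25.7,0,0,0,-0.161,50,-14.4,-28.4,0,0,0,-0.161,50,-9.7,-30.3,0,0,0,-0.161,50])

```text
clock: 32.6
tcp_pos: [0.6212, 0.1019, 0.1955]
orientation: [-2.857, 1.307, 0.001]
contact_force: [-0.5, -0.5, 0.4]
grip_width: 0.0502
```

Request:
servo_tool(increments=[-4.7,-31.5,0,0,0,-0.161,45,0,0,0,0,0,0,45,0,0,0,0,0,0,45,0,0,0,0,0,0,45,0,0,0,0,0,0,40,0,0,0,0,0,0,40,0,0,0,0,0,0,40,0,0,0,0,0,0,40])

```text
clock: 33.6
tcp_pos: [0.6417, 0.1247, 0.1959]
orientation: [-2.95, 1.08, -0.0]
contact_force: [-0.5, -0.0, -0.6]
grip_width: 0.0402
```

Run:
```python
from h import *
from bench import *
o=get_obs();state(o);plan(.6427,.125,.141,-40,4,o)
p,d=grab_frame("wrist"); cv2.imwrite("pics/wrist6.png",p[:,:,::-1])
W=world(calibration("wrist"),d,(o['tcp_pos'],o['orientation']))
knobs(W,p,zlo=.158,area=40)
```

```text
t 33.6 p [0.6417 0.1247 0.1959] yaw -40.23 tilt [0.0001 0.    ] F [-0.5  -0.   -0.56] M [-0.077  0.061 -0.006] w 40.2 j [-0.11  0.49 -0.25  1.63  0.14  1.04 -1.1 ]
[0.1, -0.2, 13.7] [-0.0, -0.0, -0.001]
[0.1, -0.2, 13.7] [-0.0, -0.0, -0.001]
[0.1, -0.2, 13.7] [-0.0, -0.0, -0.001]
[0.1, -0.2, 13.7] [-0.0, -0.0, -0.001]
[261. 223.] 1225 mean [0.6451 0.1256 0.1694] rect [643.  123.3] [43.7 13.9] 49.6 pca deg 50.1 ztop 0.1711
[168. 336.] 42 mean [0.5264 0.0983 0.1704] rect [525.6  98.5] [4.5 9.8] 74.1 pca deg 174.1 ztop 0.1711
```

View pics/wrist6.png

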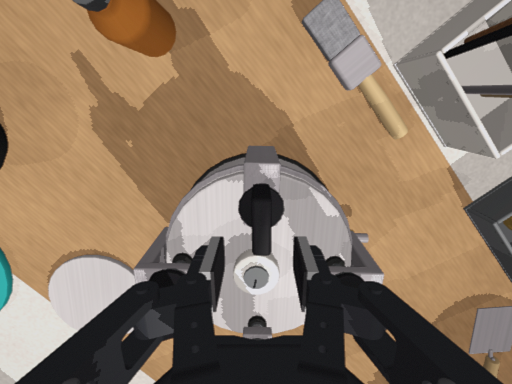

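Request:
servo_tool(increments=[0.2,-0.3,18,0,0,0,35,0.2,-0.3,18,0,0,0,30,0,0,19,0,0,0,30,0,0,0,0,0,0,25,0,0,0,0,0,0,5,0,0,0,0,0,0,5,0,0,0,0,0,0,5,0,0,0,0,0,0,5])

```text
clock: 34.65
tcp_pos: [0.6431, 0.1238, 0.1403]
orientation: [2.949, -1.08, 0.002]
contact_force: [5.4, -2.6, -10.5]
grip_width: 0.0127
```

Request:
servo_tool(increments=[0,0,0,0,0,0.03,5,0,0,0,0,0,0.03,5,0,0,0,0,0,0.03,5,0,0,0,0,0,0.03,5,0,0,0,0,0,0.03,5,0,0,0,0,0,0.03,5,0,0,0,0,0,0.02,5,0,0,0,0,0,0.02,5])

```text
clock: 35.65
tcp_pos: [0.6431, 0.1238, 0.1403]
orientation: [2.813, -1.398, 0.003]
contact_force: [5.2, -2.5, -10.3]
grip_width: 0.0123
```

Run:
```python
from h import *
from bench import *
state(get_obs())
```

```text
t 35.65 p [0.6431 0.1238 0.1403] yaw -52.84 tilt [ 0.0012 -0.0012] F [  5.18  -2.51 -10.28] M [-0.302 -1.009  0.551] w 12.3 j [-0.15  0.54 -0.19  1.68  0.12  0.93 -1.31]
```

Request:
servo_tool(increments=[0,0,0,0,0,0.01,5,0,0,0,0,0,0.01,5,0,0,0,0,0,0.015,5,0,0,0,0,0,0.015,5,0,0,0,0,0,0.015,5,0,0,0,0,0,0.015,5,0,0,0,0,0,0.015,5,0,0,0,0,0,0.015,5])

```text
clock: 36.65
tcp_pos: [0.6431, 0.1238, 0.1403]
orientation: [2.732, -1.55, 0.003]
contact_force: [4.8, -2.4, -9.9]
grip_width: 0.0128
```

Run:
```python
from h import *
from bench import *
state(get_obs())
```

```text
t 36.65 p [0.6431 0.1238 0.1403] yaw -59.13 tilt [ 0.0013 -0.0012] F [ 4.84 -2.42 -9.89] M [-0.33  -1.08   0.655] w 12.8 j [-0.17  0.54 -0.17  1.68  0.11  0.93 -1.41]
```

Request:
servo_tool(increments=[0,0,0,0,0,0,5,0,0,0,0,0,0,5,0,0,0,0,0,0.004,5,0,0,0,0,0,0.006,5,0,0,0,0,0,0.006,5,0,0,0,0,0,0.006,5,0,0,0,0,0,0.006,5,0,0,0,0,0,0.006,5])

```text
clock: 37.65
tcp_pos: [0.6431, 0.1239, 0.1403]
orientation: [2.706, -1.596, 0.003]
contact_force: [5.2, -1.4, -11.3]
grip_width: 0.0128
```

Run:
```python
from h import *
from bench import *
state(get_obs())
go((.6428,.1243,.195,-61),(.530,.1170,.195,-19),5)
```

```text
t 37.65 p [0.6431 0.1239 0.1403] yaw -61.06 tilt [ 0.0012 -0.0012] F [  5.15  -1.4  -11.32] M [-0.338 -1.077  0.598] w 12.8 j [-0.17  0.54 -0.16  1.68  0.1   0.93 -1.44]
[-9.7, 20.4, -0.0] [-0.0, 0.0, -0.147]
[-12.5, 18.8, -0.0] [-0.0, 0.0, -0.147]
[-15.2, 16.8, -0.0] [-0.0, 0.0, -0.147]
[-17.4, 14.4, -0.0] [-0.0, 0.0, -0.147]
[-19.4, 11.7, -0.0] [-0.0, 0.0, -0.147]
```

Request:
servo_tool(increments=[0,0,0,0,0,0,40,0,0,0,0,0,0,40,0,0,-27,0,0,0,45,0,0,-28,0,0,0,50,-9.7,20.4,0,0,0,-0.147,50,-12.5,18.8,0,0,0,-0.147,50,-15.2,16.8,0,0,0,-0.147,50,-17.4,14.4,0,0,0,-0.147,50])

```text
clock: 38.65
tcp_pos: [0.5516, 0.1197, 0.1967]
orientation: [-3.053, 0.736, -0.002]
contact_force: [0.6, 0.6, -0.6]
grip_width: 0.0503
```

Request:
servo_tool(increments=[-19.4,11.7,0,0,0,-0.147,45,0,0,0,0,0,0,45,0,0,0,0,0,0,45,0,0,0,0,0,0,45,0,0,0,0,0,0,40,0,0,0,0,0,0,40,0,0,0,0,0,0,40,0,0,0,0,0,0,40])

```text
clock: 39.65
tcp_pos: [0.5296, 0.1177, 0.1958]
orientation: [3.099, -0.518, -0.0]
contact_force: [0.1, 0.4, 0.3]
grip_width: 0.0397
```

Run:
```python
from h import *
from bench import *
o=get_obs();state(o);plan(.5303,.1172,.141,-19,4,o)
p,d=grab_frame("wrist"); cv2.imwrite("pics/wrist7.png",p[:,:,::-1])
W=world(calibration("wrist"),d,(o['tcp_pos'],o['orientation']))
knobs(W,p,zlo=.158,area=40)
```

```text
t 39.65 p [0.5296 0.1177 0.1958] yaw -18.97 tilt [-0. -0.] F [0.11 0.43 0.32] M [-0.005 -0.029  0.004] w 39.7 j [-0.05  0.32 -0.35  1.89  0.13  0.95 -0.79]
[0.2, 0.1, 13.7] [0.0, 0.0, 0.0]
[0.2, 0.1, 13.7] [0.0, 0.0, 0.0]
[0.2, 0.1, 13.7] [0.0, 0.0, 0.0]
[0.2, 0.1, 13.7] [0.0, 0.0, 0.0]
[421. 164.] 1977 mean [0.6411 0.1252 0.1678] rect [642.1 123.4] [43.5 14.4] 29.7 pca deg 30.0 ztop 0.1708
[260. 224.] 1204 mean [0.5312 0.1198 0.1693] rect [530.4 116.9] [42.7 14. ] 71.3 pca deg 70.6 ztop 0.171
[450. 297.] 1048 mean [0.6469 0.0156 0.1684] rect [649.2  11.2] [13.9 43.8] 30.3 pca deg 119.8 ztop 0.1709
```

View pics/wrist7.png

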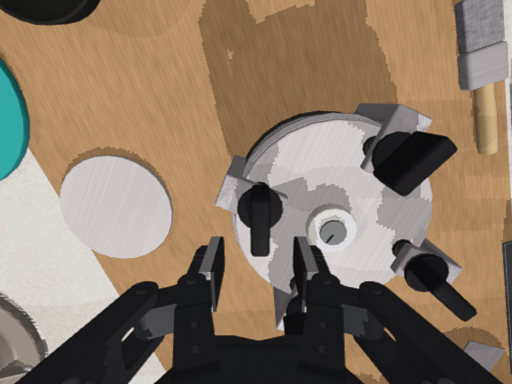

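Knob 3 at (260,224) is centred and aligned; knob 2 now stands at about 29.8°.

Request:
servo_tool(increments=[0.3,0,18,0,0,0,35,0.3,0,18,0,0,0,30,0,0,19,0,0,0,30,0,0,0,0,0,0,25,0,0,0,0,0,0,5,0,0,0,0,0,0,5,0,0,0,0,0,0,5,0,0,0,0,0,0,5])

```text
clock: 40.7
tcp_pos: [0.5302, 0.1171, 0.1403]
orientation: [3.098, -0.518, 0.0]
contact_force: [4.9, -0.0, -13.7]
grip_width: 0.0126
```

Request:
servo_tool(increments=[0,0,0,0,0,0.04,5,0,0,0,0,0,0.04,5,0,0,0,0,0,0.04,5,0,0,0,0,0,0.04,5,0,0,0,0,0,0.03,5,0,0,0,0,0,0.03,5,0,0,0,0,0,0.03,5,0,0,0,0,0,0.03,5])

```text
clock: 41.7
tcp_pos: [0.5303, 0.1172, 0.1403]
orientation: [2.996, -0.944, 0.001]
contact_force: [5.2, -0.8, -14.9]
grip_width: 0.0121
```

Run:
```python
from h import *
from bench import *
state(get_obs())
```

```text
t 41.7 p [0.5303 0.1172 0.1403] yaw -34.98 tilt [ 0.0004 -0.0005] F [  5.2   -0.77 -14.91] M [ 0.046 -1.135  0.476] w 12.1 j [-0.11  0.39 -0.27  1.94  0.14  0.83 -1.07]
```

Request:
servo_tool(increments=[0,0,0,0,0,0.015,5,0,0,0,0,0,0.015,5,0,0,0,0,0,0.02,5,0,0,0,0,0,0.02,5,0,0,0,0,0,0.02,5,0,0,0,0,0,0.02,5,0,0,0,0,0,0.02,5,0,0,0,0,0,0.02,5])

```text
clock: 42.7
tcp_pos: [0.5304, 0.1172, 0.1404]
orientation: [2.917, -1.165, 0.001]
contact_force: [6.4, -1.1, -14.0]
grip_width: 0.0123
```

Run:
```python
from h import *
from bench import *
state(get_obs())
```

```text
t 42.7 p [0.5304 0.1172 0.1404] yaw -43.55 tilt [ 0.0005 -0.0005] F [  6.35  -1.05 -14.01] M [-0.074 -1.162  0.463] w 12.3 j [-0.14  0.38 -0.24  1.94  0.12  0.83 -1.2 ]
```

Request:
servo_tool(increments=[0,0,0,0,0,0,5,0,0,0,0,0,0,5,0,0,0,0,0,0,5,0,0,0,0,0,0,5,0,0,0,0,0,0.01,5,0,0,0,0,0,0.02,5,0,0,0,0,0,0.02,5,0,0,0,0,0,0.02,5])

```text
clock: 43.7
tcp_pos: [0.5304, 0.1172, 0.1404]
orientation: [2.875, -1.267, 0.001]
contact_force: [5.5, -1.1, -15.2]
grip_width: 0.0128
```

Run:
```python
from h import *
from bench import *
state(get_obs())
```

```text
t 43.7 p [0.5304 0.1172 0.1404] yaw -47.56 tilt [ 0.0006 -0.0005] F [  5.52  -1.08 -15.23] M [-0.004 -1.17   0.563] w 12.8 j [-0.15  0.38 -0.23  1.95  0.11  0.83 -1.27]
```

Request:
servo_tool(increments=[0,0,0,0,0,0,5,0,0,0,0,0,0,5,0,0,0,0,0,0,5,0,0,0,0,0,0.01,5,0,0,0,0,0,0.02,5,0,0,0,0,0,0.02,5,0,0,0,0,0,0.02,5,0,0,0,0,0,0.02,5])

```text
clock: 44.7
tcp_pos: [0.5304, 0.1172, 0.1403]
orientation: [2.815, -1.395, 0.001]
contact_force: [6.2, -2.1, -14.1]
grip_width: 0.0128
```

Run:
```python
from h import *
from bench import *
state(get_obs())
```

```text
t 44.7 p [0.5304 0.1172 0.1403] yaw -52.71 tilt [ 0.0006 -0.0006] F [  6.16  -2.05 -14.05] M [ 0.018 -1.146  0.588] w 12.8 j [-0.16  0.38 -0.21  1.95  0.1   0.83 -1.35]
```

Request:
servo_tool(increments=[0,0,0,0,0,0,5,0,0,0,0,0,0,5,0,0,0,0,0,0,5,0,0,0,0,0,0.01,5,0,0,0,0,0,0.02,5,0,0,0,0,0,0.02,5,0,0,0,0,0,0.02,5,0,0,0,0,0,0.02,5])

```text
clock: 45.7
tcp_pos: [0.5304, 0.1171, 0.1404]
orientation: [2.749, -1.52, 0.001]
contact_force: [4.9, -1.4, -14.4]
grip_width: 0.0126
```

Run:
```python
from h import *
from bench import *
state(get_obs())
go((.5304,.1173,.195,-58),(.649,.0112,.195,29.8),9)
```

```text
t 45.7 p [0.5304 0.1171 0.1404] yaw -57.86 tilt [ 0.0007 -0.0007] F [  4.86  -1.42 -14.38] M [-0.083 -1.203  0.637] w 12.6 j [-0.18  0.38 -0.19  1.95  0.1   0.82 -1.43]
[17.0, -4.9, 0.0] [0.0, 0.0, -0.17]
[17.6, -2.0, 0.0] [0.0, 0.0, -0.17]
[17.7, 1.0, 0.0] [0.0, 0.0, -0.17]
[17.2, 4.0, 0.0] [0.0, 0.0, -0.17]
[16.3, 6.9, 0.0] [0.0, 0.0, -0.17]
[14.9, 9.5, 0.0] [0.0, 0.0, -0.17]
[13.1, 11.9, 0.0] [0.0, 0.0, -0.17]
[10.9, 14.0, 0.0] [0.0, 0.0, -0.17]
[8.3, 15.6, 0.0] [0.0, 0.0, -0.17]
```

Request:
servo_tool(increments=[0,0,0,0,0,0,40,0,0,0,0,0,0,40,0,0,-27,0,0,0,45,0,0,-28,0,0,0,50,17,-4.9,0,0,0,-0.17,50,17.6,-2,0,0,0,-0.17,50,17.7,1,0,0,0,-0.17,50,17.2,4,0,0,0,-0.17,50])

```text
clock: 46.7
tcp_pos: [0.5835, 0.0704, 0.1968]
orientation: [-3.1, 0.508, -0.001]
contact_force: [-0.5, 0.9, 0.3]
grip_width: 0.0496
```

Request:
servo_tool(increments=[16.3,6.9,0,0,0,-0.17,45,14.9,9.5,0,0,0,-0.17,45,13.1,11.9,0,0,0,-0.17,45,10.9,14,0,0,0,-0.17,45,8.3,15.6,0,0,0,-0.17,40,0,0,0,0,0,0,40,0,0,0,0,0,0,40,0,0,0,0,0,0,40])

```text
clock: 47.7
tcp_pos: [0.6484, 0.0124, 0.1961]
orientation: [-3.036, -0.806, -0.0]
contact_force: [0.4, 0.4, 0.8]
grip_width: 0.0399
```

Run:
```python
from h import *
from bench import *
o=get_obs();state(o);plan(.649,.0112,.141,29.7,4,o)
p,d=grab_frame("wrist"); cv2.imwrite("pics/wrist8.png",p[:,:,::-1])
W=world(calibration("wrist"),d,(o['tcp_pos'],o['orientation']))
knobs(W,p,zlo=.158,area=40)
```

```text
t 47.7 p [0.6484 0.0124 0.1961] yaw 29.71 tilt [0.0001 0.0002] F [0.41 0.36 0.78] M [0.015 0.002 0.015] w 39.9 j [ 0.2   0.5  -0.43  1.63  0.23  1.06  0.21]
[-0.0, 0.3, 13.8] [-0.0, -0.0, 0.0]
[-0.0, 0.3, 13.8] [-0.0, -0.0, 0.0]
[-0.0, 0.3, 13.8] [-0.0, -0.0, 0.0]
[-0.0, 0.3, 13.8] [-0.0, -0.0, 0.0]
[345.  71.] 2058 mean [0.6416 0.1217 0.1693] rect [642.2 122.2] [43.1 13.6] 29.7 pca deg 29.9 ztop 0.171
[102. 157.] 1899 mean [0.5381 0.0055 0.1682] rect [537.    3.9] [44.1 13.7] 4.4 pca deg 3.5 ztop 0.1711
[259. 226.] 1184 mean [0.6478 0.013  0.1692] rect [649.2  10.7] [13.3 43.2] 29.6 pca deg 119.2 ztop 0.1709
```

View pics/wrist8.png

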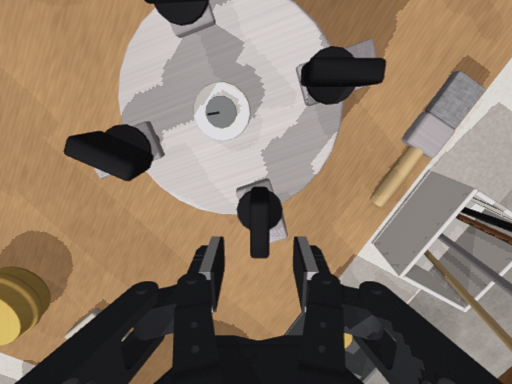

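Request:
servo_tool(increments=[0,0.5,18,0,0,0,35,0,0.5,18,0,0,0,30,0,0,19,0,0,0,30,0,0,0,0,0,0,25,0,0,0,0,0,0,5,0,0,0,0,0,0,5,0,0,0,0,0,0,5,0,0,0,0,0,0,5])

```text
clock: 48.75
tcp_pos: [0.6498, 0.0109, 0.1405]
orientation: [-3.036, -0.806, -0.002]
contact_force: [4.9, 1.6, -11.7]
grip_width: 0.0128
```

Request:
servo_tool(increments=[0,0,0,0,0,0.04,5,0,0,0,0,0,0.04,5,0,0,0,0,0,0.04,5,0,0,0,0,0,0.04,5,0,0,0,0,0,0.03,5,0,0,0,0,0,0.03,5,0,0,0,0,0,0.03,5,0,0,0,0,0,0.03,5])

```text
clock: 49.75
tcp_pos: [0.6498, 0.011, 0.1404]
orientation: [-3.119, -0.376, -0.002]
contact_force: [5.2, 1.5, -10.9]
grip_width: 0.0127
```

Run:
```python
from h import *
from bench import *
state(get_obs())
```

```text
t 49.75 p [0.6498 0.011  0.1404] yaw 13.74 tilt [0.0011 0.0005] F [  5.16   1.46 -10.91] M [ 0.35  -0.971  0.452] w 12.7 j [ 0.14  0.55 -0.35  1.68  0.22  0.95 -0.06]
```

Request:
servo_tool(increments=[0,0,0,0,0,0,5,0,0,0,0,0,0,5,0,0,0,0,0,0,5,0,0,0,0,0,0.01,5,0,0,0,0,0,0.02,5,0,0,0,0,0,0.02,5,0,0,0,0,0,0.02,5,0,0,0,0,0,0.02,5])

```text
clock: 50.75
tcp_pos: [0.6499, 0.011, 0.1404]
orientation: [-3.132, -0.236, -0.002]
contact_force: [5.8, 2.8, -11.9]
grip_width: 0.0127
```

Run:
```python
from h import *
from bench import *
state(get_obs())
```

```text
t 50.75 p [0.6499 0.011  0.1404] yaw 8.61 tilt [0.0012 0.0005] F [  5.83   2.81 -11.86] M [ 0.347 -1.032  0.488] w 12.7 j [ 0.13  0.55 -0.33  1.68  0.21  0.94 -0.13]
```

Request:
servo_tool(increments=[0,0,0,0,0,0,5,0,0,0,0,0,0,5,0,0,0,0,0,0,5,0,0,0,0,0,0.01,5,0,0,0,0,0,0.02,5,0,0,0,0,0,0.02,5,0,0,0,0,0,0.02,5,0,0,0,0,0,0.02,5])

```text
clock: 51.75
tcp_pos: [0.6499, 0.011, 0.1404]
orientation: [-3.14, -0.095, -0.002]
contact_force: [5.8, 1.1, -10.5]
grip_width: 0.0125
```

Run:
```python
from h import *
from bench import *
state(get_obs())
```

```text
t 51.75 p [0.6499 0.011  0.1404] yaw 3.45 tilt [0.0012 0.0005] F [  5.8    1.09 -10.48] M [ 0.267 -1.006  0.506] w 12.5 j [ 0.11  0.55 -0.31  1.68  0.2   0.94 -0.21]
```

Run:
```python
from h import *
from bench import *
o=get_obs(); print(o['tau'].round(4), o['moment'].round(3), o['qvel'].round(4))
```

```text
[  1.5745 -66.6306  -3.1519 -25.9971  -0.2617   1.6945  -0.3556] [ 0.267 -1.006  0.506] [-0.026  -0.0037  0.0363  0.0024 -0.0227 -0.0041 -0.139 ]
```

Request:
servo_tool(increments=[0,0,0,0,0,0,5,0,0,0,0,0,0,5,0,0,0,0,0,0.005,5,0,0,0,0,0,0.005,5,0,0,0,0,0,0.01,5,0,0,0,0,0,0.01,5,0,0,0,0,0,0.01,5,0,0,0,0,0,0.01,5])

```text
clock: 52.75
tcp_pos: [0.6499, 0.0111, 0.1404]
orientation: [-3.141, -0.017, -0.002]
contact_force: [6.1, 2.1, -11.5]
grip_width: 0.0128
```

Run:
```python
from h import *
from bench import *
o=get_obs(); state(o); print(o['tau'].round(4)[6], o['qvel'].round(4)[6])
```

```text
t 52.75 p [0.6499 0.0111 0.1404] yaw 0.61 tilt [0.0013 0.0005] F [  6.1    2.1  -11.53] M [ 0.357 -1.065  0.5  ] w 12.8 j [ 0.1   0.55 -0.3   1.68  0.19  0.94 -0.26]
-0.4625 -0.0695
```

Request:
servo_tool(increments=[0,0,0,0,0,0.01,5,0,0,0,0,0,0.01,5,0,0,0,0,0,0.01,5,0,0,0,0,0,0.01,5,0,0,0,0,0,0.01,5,0,0,0,0,0,0.01,5,0,0,0,0,0,0.01,5,0,0,0,0,0,0.01,5])

```text
clock: 53.75
tcp_pos: [0.6499, 0.0111, 0.1404]
orientation: [-3.139, 0.109, -0.002]
contact_force: [6.0, 1.6, -11.3]
grip_width: 0.013
```

Run:
```python
from h import *
from bench import *
o=get_obs(); state(o); print(o['tau'].round(4)[6], o['qvel'].round(4)[6])
```

```text
t 53.75 p [0.6499 0.0111 0.1404] yaw -3.96 tilt [0.0013 0.0005] F [  6.     1.61 -11.29] M [ 0.293 -1.148  0.597] w 13.0 j [ 0.09  0.54 -0.28  1.68  0.18  0.94 -0.33]
-0.4852 -0.0678
```

Request:
servo_tool(increments=[0,0,0,0,0,0.005,5,0,0,0,0,0,0.005,5,0,0,0,0,0,0.005,5,0,0,0,0,0,0.005,5,0,0,0,0,0,0.005,5,0,0,0,0,0,0.005,5,0,0,0,0,0,0.005,5,0,0,0,0,0,0.005,5])

```text
clock: 54.75
tcp_pos: [0.6499, 0.011, 0.1404]
orientation: [-3.136, 0.171, -0.002]
contact_force: [5.6, -0.0, -11.1]
grip_width: 0.0126
```

Run:
```python
from h import *
from bench import *
o=get_obs(); state(o); print(o['tau'].round(4)[6], o['qvel'].round(4)[6])
```

```text
t 54.75 p [0.6499 0.011  0.1404] yaw -6.25 tilt [0.0013 0.0005] F [  5.57  -0.02 -11.06] M [ 0.306 -1.104  0.589] w 12.6 j [ 0.08  0.54 -0.27  1.69  0.17  0.94 -0.36]
-0.5428 -0.036
```

Request:
servo_tool(increments=[0,0,0,0,0,0.02,5,0,0,0,0,0,0.02,5,0,0,0,0,0,0.02,5,0,0,0,0,0,0.015,5,0,0,0,0,0,0.01,5,0,0,0,0,0,0.005,5,0,0,0,0,0,0.005,5,0,0,0,0,0,0.005,5])

```text
clock: 55.75
tcp_pos: [0.65, 0.0111, 0.1404]
orientation: [-3.124, 0.328, -0.002]
contact_force: [6.0, 0.9, -11.4]
grip_width: 0.013
```

Run:
```python
from h import *
from bench import *
o=get_obs(); state(o); print(o['tau'].round(4)[6], o['qvel'].round(4)[6])
```

```text
t 55.75 p [0.65   0.0111 0.1404] yaw -11.97 tilt [0.0015 0.0005] F [  5.99   0.94 -11.38] M [ 0.285 -1.131  0.648] w 13.0 j [ 0.07  0.54 -0.25  1.69  0.16  0.93 -0.45]
-0.5712 -0.0356
```

Request:
servo_tool(increments=[0,0,0,0,0,0,40,0,0,0,0,0,0,40,0,0,-27,0,0,0,45,0,0,-28,0,0,0,50,0,0,-30,0,0,0,50,0,0,-30,0,0,0,50,0,0,-20,0,0,0,50,0,0,0,0,0,0,50])

```text
clock: 56.75
tcp_pos: [0.6504, 0.0105, 0.2783]
orientation: [-3.123, 0.331, -0.007]
contact_force: [0.3, 0.5, -0.3]
grip_width: 0.0494
```

Request:
servo_tool(increments=[0,0,0,0,0,0,50,0,0,0,0,0,0,50,0,0,0,0,0,0,50,0,0,0,0,0,0,50,0,0,0,0,0,0,50,0,0,0,0,0,0,50,0,0,0,0,0,0,50,0,0,0,0,0,0,50])

```text
clock: 57.75
tcp_pos: [0.6494, 0.0104, 0.2758]
orientation: [3.124, -0.331, 0.0]
contact_force: [-0.2, -0.8, 0.1]
grip_width: 0.0504
```

Run:
```python
from h import *
from bench import *
o=get_obs();state(o)
p,d=grab_frame("wrist")
W=world(calibration("wrist"),d,(o['tcp_pos'],o['orientation']))
knobs(W,p,zlo=.158,area=40)
p,d=grab_frame("scene"); cv2.imwrite("pics/scene9.png",p[:,:,::-1])
p2,d2=grab_frame("top"); cv2.imwrite("pics/top9.png",p2[:,:,::-1])
```

```text
t 57.75 p [0.6494 0.0104 0.2758] yaw -12.09 tilt [ 0.0001 -0.    ] F [-0.23 -0.8   0.05] M [-0.009 -0.011 -0.002] w 50.4 j [ 0.08  0.41 -0.26  1.55  0.11  1.19 -0.42]
[224.  67.] 988 mean [0.6435 0.1222 0.1693] rect [642.8 122.7] [43.1 14.3] 29.6 pca deg 29.9 ztop 0.1712
[103. 105.] 1031 mean [0.5329 0.1155 0.1683] rect [530.8 115.7] [43.5 14.2] 33.3 pca deg 33.3 ztop 0.1712
[480.  88.] 114 mean [0.8524 0.0609 0.1693] rect [852.3  61. ] [5.7 2.7] 60.2 pca deg 56.6 ztop 0.1793
[259. 188.] 633 mean [0.6501 0.0127 0.1694] rect [649.6  10.6] [42.9 13.6] 77.9 pca deg 77.9 ztop 0.171
[152. 217.] 672 mean [0.5394 0.0049 0.1685] rect [537.2   3.7] [44.3 13.5] 3.6 pca deg 2.9 ztop 0.1712
```

View pics/scene9.png

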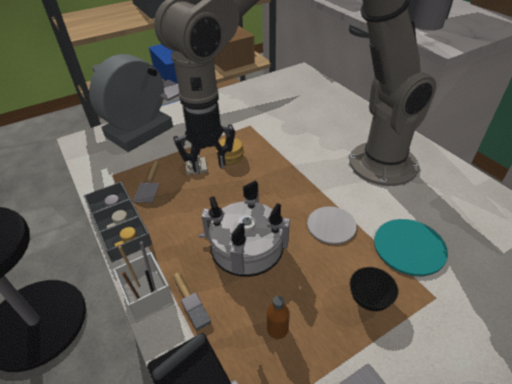

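```bash
python3 -c "
from bench import *
print(hand_in())"
```

```text
the job is handed in; nothing more can be done
None
```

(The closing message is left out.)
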